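# Gauge the depth of the empty socket bay

### The job

Measure how deep the empty bay of the white desktop socket box is: take the red wing knob of the depth gauge that is clamped over the bay, lower the rod until its orange sprung foot stands on the bottom, pressed about half way into its spring (some 3 mm) and never rammed, then, still holding it down, twist the knob clockwise fully home so that the rod is locked at that height, and let go. The foot must stay on the bottom, and the mouse, charger and mug must be left alone.

Things in the scene. Friction and masses are not known exactly. Their poses are not given: they have to be found in the camera images.
- socket_box: White desktop socket box, fixed on the desk, 120 (x) x 190 (y) x 110 mm high; a depth gauge is clamped on it. Origin: on the desk, straight below the gauge's rod; z up, x along the gauge's bridge. The open bay is centred on the origin; towards +y two outlets. The gauge: a steel bridge 132 x 24 x 12 mm across the rim, and an aluminium guide tube 30 mm thick on it, up to 195 mm above the desk.
- bay_mouth (a point): Centre of the mouth of the open bay, 110 x 110 mm, 110 mm above the desk, on the rod's axis. The bay's flat bottom lies at an unknown depth: the raised foot has 18 to 62 mm to go before it touches.
- rod: The gauge's sliding rod with the red wing knob on top, one rigid piece. Origin: the middle of the knob, a bar 46 mm long (its x), 14 mm thick (its y), 32 mm high (z up); pinch it across its thickness; it is slick (friction about 0.35), and opening fingers may drag it up 1 mm. Raised, as at the start, it is 300 mm above the desk. It slides down up to 70 mm through the tube.
- knob_top (a point): Centre of the knob's top face, 16 mm above its middle. Unlocked, a spring lifts the rod back to its upper stop with a net 2.5 to 4 N wherever it is let go, plus or minus 0.6 N of rubbing. Locked, the rod holds against 15 N up or down.
- foot: Orange round foot, 18 mm across, 8 mm high, under the rod; origin at the centre of its underside, 196 mm below the knob's middle when not pressed. It is sprung: it gives up to 6 mm into the rod at 0.6 N + 1.2 N per mm, and is hard beyond. A reading is good with 0.8 to 7.5 N on it (pressed in 0.2 to 5.7 mm); more than 14 N damages it.
- lock (a joint): Twist of the wing knob, and the rod with it, about the vertical rod, in rad: 0 = free, growing clockwise seen from above, end stop at 1.5. It starts between 0 and 0.25. From about 0.55 the lock bites and turning takes up to 0.25 N m; it is locked above 1.2 and stays where it is left.
- mouse: Loose black computer mouse, 100 x 58 x 34 mm, on the desk; origin at the centre of its underside. Leave alone.
- charger: Loose black laptop charger brick, 110 x 50 x 30 mm, on the desk; origin at the centre of its underside. Leave alone.
- mug: Loose white mug, 80 mm in diameter, 90 mm high, on the desk; origin at the centre of its underside, handle to its +y. Leave alone.

How it is judged:
By the outcome, as a careful person would: the job done as asked, in the order asked, and still so for the second after the job is handed in, with the robot touching nothing.
It also fails if it takes over 48 s, if anything falls off the work surface, if the arm or the gripper's body presses on something with over 40 N, if the wrist force passes 120 N, or if a joint passes its speed limit or range.

### The arm

A 6-joint arm with a two-finger parallel gripper is mounted at the origin on the work surface. World frame = base frame: x ahead of the robot, y to its left, z up, the work surface at z = 0. Lengths are in m, angles in rad, forces in N, time in s.
With the tool pointing down it reaches from about 0.25 to 0.775 m from the base axis. Payload 8.9 kg.
Tool frame: the origin (TCP) lies at the very end of the fingers, on their centre line; the grasp point (between the pads) lies 19 mm behind it (tcp_to_grasp is the distance from the TCP to the grasp point, in m); z points along the fingers, y is the line along which they close (so a half turn about z gives the same grasp; the last joint's range is limited). The gripper opens to 85 mm and grips with 20 to 120 N. Pads are 22 mm wide; open, the fingers measure 114 mm over their backs; the gripper's body (76 mm by 85 mm) begins 54 mm behind the grasp point. The pads swing forward as they close: fully open they stand 13 mm farther back than shut.
Start: joints at [-1.369, 0.291, -0.153, 1.127, 0, 1.431], TCP at [0.175, -0.495, 0.192] pointing down, gripper open.
Joint ranges: [-2.52, 2.52], [-0.91, 1.74], [-1.3, 1.37], [-1.96, 2.02], [-1.52, 1.47], [-3.14, 3.14]. Speed limits (rad/s): [2.22, 2.22, 2.79, 3.14, 3.14, 3.14].

### API

Orientations are given as [roll, pitch, yaw] about the fixed x, y, z axes, in that order (R = Rz(yaw) Ry(pitch) Rx(roll)).
In Python, from plant import sense, get_image, close_job, tcp_to_grasp gives the robot as it stands.
- The arm moves only by the tool carry_out, never from a script. Its argument "commands" is a list of rows, each a list of 7 numbers: the shift along the tool's x, y, z in mm, then the turn, a rotation vector about the tool's x, y, z in degrees, then the finger opening in mm, from 0 to 85.4. A call has 1 to 20 rows; each row shifts and turns the commanded pose from where the row before left it, along the tool's axes as they then stand; what a row does not reach is not made up. A row lasts 1/10 s, in which the tool goes at most 50 mm and 8.59 degrees, less where a joint would pass 70% of its speed; a pose out of reach is approached as far as the arm can. A call is refused whole if a number of a shift passes 50 or a number of a turn 8.59, either way. A call with a gripper value outside its range is refused whole. The fingers move at their own pace and stop on an object; the grip force is fixed at half the most. Time passes only in rows, so rows that do not move let the fingers close. It gives the time, the measured TCP pose, the force, the opening and the grip force at its end, in the units of the state.
- sense(): the state, without advancing time (a new reading comes with each control period).
- get_image(name): name is "scene" or "top" or "wrist"; returns a dict with "pixels" (384x512x3 uint8, red, green, blue), "depth" (384x512 float32, m along the optical axis (not along the pixel's ray), 0 where there is no reading), "fov_y" (degrees; the focal length in pixels is half the picture's height over the tangent of half this angle, whatever the lens; pixels are square), "cx", "cy" (the principal point, pixels), "k1" (the pictures are not rectified: a ray, as slopes to the right and down, at radius r is drawn at 1 + k1 r^2 times it, then the intrinsics apply), "R" (3x3) and "t" (3): a world point X has camera coordinates R X + t. Camera axes: x right, y down, z forward; pixel columns grow to the right and rows downward; lengths in m; the calibration is good to about 2 mm. A picture is of the moment at which its call begins.
- close_job(): hands the job in; it is judged then, once.
The state is a dict: "t": time; "joint_pos": joint angles; "joint_velocities": joint speeds; "joint_torque": joint torques, N m; "ee_pos": TCP position; "tool_rot": TCP orientation; "ft_force": force on the tool from outside, world axes, zero at the start; "wrist_torque": the same for the moment, N m; "opening": finger opening in m; "grasp_force": force on a finger pad.
Only numpy, scipy, OpenCV 4.12 (cv2) and the standard library are available. Lean on these libraries where they do the work, as an engineer would, in place of code of your own. Each camera call takes 0.05 s, during which the arm holds its last target. There are 200 camera calls.

## Working session

There is one attempt and no reset: what is moved stays moved. The work goes in short steps, Python scripts to look and compute and a tool call to move; the robot and the scene stay as the last step left them, time stands still between calls to the robot, and variables do not carry over. Pictures are saved under pics/ and viewed, at most 10 in all, crops included, and the job is handed in when it is done.

Besides the shell and the picture viewer there is one more tool, called as name([rows], argument=value, ...), one row to a line, values as JSON. carry_out: Moves the arm, as the interface text tells. Its arguments: {"type":"object","properties":{"commands":{"type":"array","items":{"type":"array","items":{"type":"number"}}}},"required":["commands"]}

```bash
mkdir -p pics; cat > h.py <<'E'
import numpy as np, cv2
from plant import sense, get_image, close_job, tcp_to_grasp
def cam(n):
    im=get_image(n); f=192/np.tan(np.radians(im['fov_y'])/2)
    im['K']=np.array([[f,0,im['cx']],[0,f,im['cy']],[0,0,1]]); im['D']=np.array([im['k1'],0,0,0,0]); return im
def ray(im,u,v):
    p=cv2.undistortPoints(np.array([[[u,v]]],float),im['K'],im['D'])[0,0]
    d=im['R'].T@np.array([p[0],p[1],1]); return -im['R'].T@im['t'],d
def atz(im,u,v,z):
    c,d=ray(im,u,v); return c+d*(z-c[2])/d[2]
def bydepth(im,u,v):
    c,d=ray(im,u,v); return c+d*im['depth'][int(round(v)),int(round(u))]
def tri(*a):
    A=np.zeros((3,3));b=np.zeros(3)
    for im,u,v in a:
        c,d=ray(im,u,v); d=d/np.linalg.norm(d); P=np.eye(3)-np.outer(d,d); A+=P;b+=P@c
    X=np.linalg.solve(A,b); return X
def proj(im,X):
    return cv2.projectPoints(np.array([X],float),cv2.Rodrigues(im['R'])[0],im['t'],im['K'],im['D'])[0][0,0]
E
python3 - <<'E'
from h import *
s=sense(); print({k:np.round(v,3) for k,v in s.items()}, tcp_to_grasp)
ims=[cam(n) for n in("scene","top")]
np.save('c0.npy',np.array(ims,object),allow_pickle=True)
for n,i in zip(("scene","top"),ims):
    cv2.imwrite(f'pics/{n}0.png',i['pixels'][:,:,::-1]); print(n,i['fov_y'],i['k1'],np.round(-i['R'].T@i['t'],3))
E
```

```text
{'t': np.float64(0.0), 'joint_pos': array([-1.369,  0.291, -0.154,  1.127,  0.   ,  1.432]), 'joint_velocities': array([-0.   ,  0.   ,  0.   , -0.001,  0.001, -0.001]), 'joint_torque': array([-3.0000e-03, -5.3715e+01,  3.3137e+01,  1.6000e-02, -0.0000e+00,
       -0.0000e+00]), 'ee_pos': array([ 0.175, -0.494,  0.191]), 'tool_rot': array([-3.14 , -0.   ,  0.341]), 'ft_force': array([ 1.492e+00, -2.170e-01,  1.000e-03]), 'wrist_torque': array([0.077, 0.04 , 0.022]), 'grasp_force': np.float64(0.0), 'opening': np.float64(0.086)} 0.0187
scene 54.530614413823024 -0.08022235971905464 [ 0.918 -0.195  0.848]
top 45.916334632544604 0.0315869611886438 [0.523 0.034 1.354]
```

View pics/scene0.png

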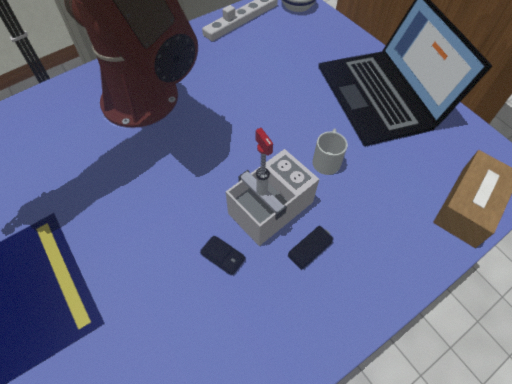

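View pics/top0.png

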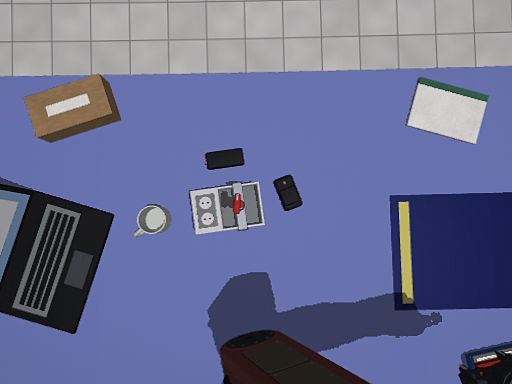

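The scene view shows the box near (270,200) with the red knob near (264,141). In the top view the box is near (227,207) and the knob near (238,203). The mouse is next to the box on −y, the charger on +x and the mug on +y. Next I'll enlarge both.

```bash
python3 - <<'E'
from h import *
a,b=np.load('c0.npy',allow_pickle=True)
def crop(i,x,y,w,h,s): return cv2.resize(np.ascontiguousarray(i['pixels'][y:y+h,x:x+w,::-1]),None,fx=s,fy=s,interpolation=cv2.INTER_CUBIC)
c1=crop(a,225,120,66,100,6)[:600]; c2=crop(b,215,175,60,60,6)
o=np.zeros((600,396+360,3),np.uint8); o[:,:396]=c1; o[:360,396:]=c2
cv2.imwrite('pics/crop0.png',o)
for n,i in(('s',a),('t',b)):
    p=i['pixels'].astype(int); m=((p[...,0]>90)&(p[...,1]<60)&(p[...,2]<70)).astype(np.uint8)
    x,y,w,h=(225,120,66,60) if n=='s' else (215,175,60,60)
    mm=np.zeros_like(m); mm[y:y+h,x:x+w]=m[y:y+h,x:x+w]
    v,u=np.nonzero(mm); print(n,len(u),u.min(),u.max(),v.min(),v.max())
    P=np.array([bydepth(i,uu,vv) for uu,vv in zip(u,v)]); print(np.round(np.percentile(P,[5,50,95],axis=0),3))
    T=P[P[:,2]>np.percentile(P[:,2],95)-.006]; T=T[T[:,2]<.33]; r=cv2.minAreaRect((T[:,:2]*1000).astype(np.float32)); print(len(T),T.mean(0).round(4),r)
E
```

```text
s 197 257 271 129 153
[[0.55  0.066 0.284]
 [0.567 0.07  0.31 ]
 [0.586 0.079 0.316]]
96 [0.5654 0.0736 0.3144] ((567.634765625, 74.58089447021484), (10.906694412231445, 40.32406234741211), 83.1972885131836)
t 112 232 242 194 213
[[0.542 0.064 0.282]
 [0.56  0.074 0.314]
 [0.579 0.083 0.318]]
73 [0.5589 0.0748 0.3153] ((562.9937744140625, 74.76719665527344), (11.637754440307617, 41.496192932128906), 88.44921112060547)
```

View pics/crop0.png

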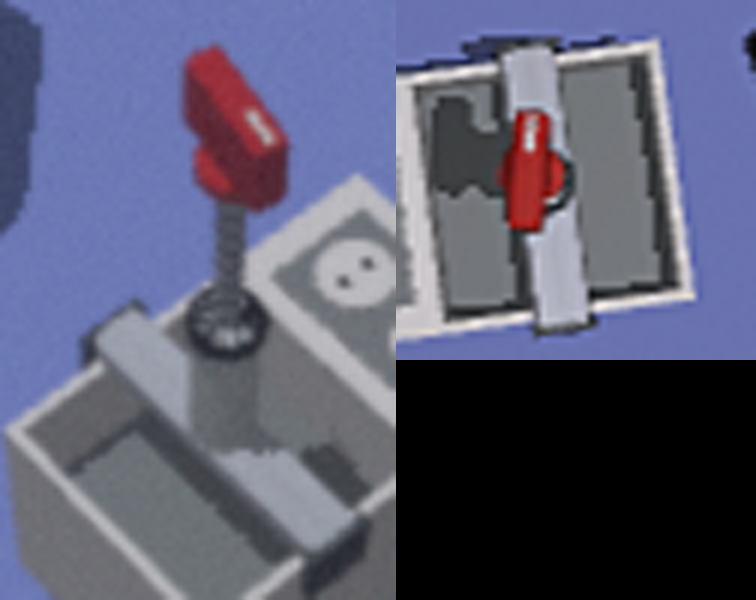

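```bash
python3 - <<'E'
from h import *
a,b=np.load('c0.npy',allow_pickle=True)
S=lambda x,y:(a,225+(x+.5)/6-.5,120+(y+.5)/6-.5)
T=lambda x,y:(b,215+(x-396+.5)/6-.5,175+(y+.5)/6-.5)
print('top centre',tri(S(237,102),T(528,170)).round(4))
print('mark',tri(S(262,127),T(530,135)).round(4))
p,q=atz(*T(524,229),.316),atz(*T(535,111),.316); d=q-p; print('knob yaw top',np.degrees(np.arctan2(d[1],d[0])),np.linalg.norm(d),(p+q)/2)
p,q=atz(*S(275,151),.316),atz(*S(199,53),.316); d=p-q; print('knob yaw scene',np.degrees(np.arctan2(d[1],d[0])),np.linalg.norm(d),(p+q)/2)
# bridge centreline ends, z=.122
p,q=atz(*T(565,325),.12),atz(*T(529,47),.12); d=q-p; print('bridge',np.degrees(np.arctan2(d[1],d[0])),np.linalg.norm(d),(p+q)/2)
p,q=atz(*T(692,297),.11),atz(*T(657,42),.11); d=q-p; print('box edge',np.degrees(np.arctan2(d[1],d[0])),np.linalg.norm(d))
# floor
for t in [T(620,150),T(610,220),T(630,250),T(480,260),S(120,500),S(160,520),S(150,480)]:
    print('floor',bydepth(*t).round(4))
E
```

```text
top centre [0.5641 0.076  0.3121]
mark [0.5776 0.0752 0.3142]
knob yaw top -6.611576592512112 0.04524881053251376 [0.56307635 0.07401578 0.316     ]
knob yaw scene -4.4917607992245765 0.044942106573077054 [0.56705094 0.07539264 0.316     ]
bridge 6.060227679578336 0.12722194159429595 [0.56323688 0.07387327 0.12      ]
box edge 6.355032604134523 0.11787416540833094
floor [0.5813 0.0407 0.0584]
floor [0.5481 0.0462 0.0602]
floor [0.5336 0.0371 0.0593]
floor [0.5307 0.1087 0.0551]
floor [0.5402 0.0451 0.0596]
floor [0.5567 0.0534 0.0589]
floor [0.5392 0.0606 0.0593]
```

carry_out([
  [0, 0, -10, 0, 0, -8.58, 85],
  [0, 0, -10, 0, 0, -8.58, 85],
  [0, 0, -10, 0, 0, -8.58, 85],
  [0, 0, -10, 0, 0, -8.58, 85],
  [0, 0, -10, 0, 0, -8.58, 85],
  [0, 0, -10, 0, 0, -8.58, 85],
  [0, 0, -10, 0, 0, -8.58, 85],
  [0, 0, -10, 0, 0, -8.58, 85],
  [0, 0, -10, 0, 0, -8.58, 85],
  [0, 0, -10, 0, 0, -8.58, 85],
  [0, 0, -10, 0, 0, -8.58, 85],
  [0, 0, -10, 0, 0, -8.58, 85],
  [0, 0, -10, 0, 0, -8.58, 85],
  [0, 0, -10, 0, 0, -8.58, 85],
  [0, 0, -10, 0, 0, -8.58, 85],
  [0, 0, -10, 0, 0, -8.58, 85],
  [0, 0, -10, 0, 0, -8.58, 85],
  [0, 0, -5, 0, 0, -8.58, 85],
])

```text
t: 1.9
ee_pos: [0.1755, -0.4949, 0.3671]
tool_rot: [-3.141, 0.0, 3.042]
ft_force: [-0.3, -0.2, 0.5]
opening: 0.0846
grasp_force: 0.0
```

carry_out([
  [-20.6, 37.8, 0, 0, 0, 0, 85],
  [-20.6, 37.8, 0, 0, 0, 0, 85],
  [-20.6, 37.8, 0, 0, 0, 0, 85],
  [-20.6, 37.8, 0, 0, 0, 0, 85],
  [-20.6, 37.8, 0, 0, 0, 0, 85],
  [-20.6, 37.8, 0, 0, 0, 0, 85],
  [-20.6, 37.8, 0, 0, 0, 0, 85],
  [-20.6, 37.8, 0, 0, 0, 0, 85],
  [-20.6, 37.8, 0, 0, 0, 0, 85],
  [-20.6, 37.8, 0, 0, 0, 0, 85],
  [-20.6, 37.8, 0, 0, 0, 0, 85],
  [-20.6, 37.8, 0, 0, 0, 0, 85],
  [-20.6, 37.8, 0, 0, 0, 0, 85],
  [-20.6, 37.8, 0, 0, 0, 0, 85],
  [-20.6, 37.8, 0, 0, 0, 0, 85],
  [-20.6, 37.8, 0, 0, 0, 0, 85],
  [0, 0, 0, 0, 0, 0, 85],
])

```text
t: 3.6
ee_pos: [0.5684, 0.0759, 0.3646]
tool_rot: [3.141, -0.002, 3.04]
ft_force: [-0.8, -1.4, -0.1]
opening: 0.085
grasp_force: 0.0
```

```bash
python3 - <<'E'
from h import *
w=cam('wrist'); np.save('w1.npy',np.array([w],object),allow_pickle=True)
cv2.imwrite('pics/w1.png',w['pixels'][:,:,::-1]); s=sense(); print(s['ee_pos'],s['tool_rot'],s['joint_pos'].round(3),-w['R'].T@w['t'])
e=s['ee_pos']; print('tcp axis at .316 proj',proj(w,[e[0],e[1],.316]))
E
```

```text
[0.56733255 0.07395227 0.36509861] [-3.14151313e+00 -2.28354734e-03  3.03945929e+00] [0.002 0.373 0.415 1.614 0.    0.104] [0.49076859 0.08379552 0.54747832]
tcp axis at .316 proj [252.52442501 200.66289545]
```

View pics/w1.png

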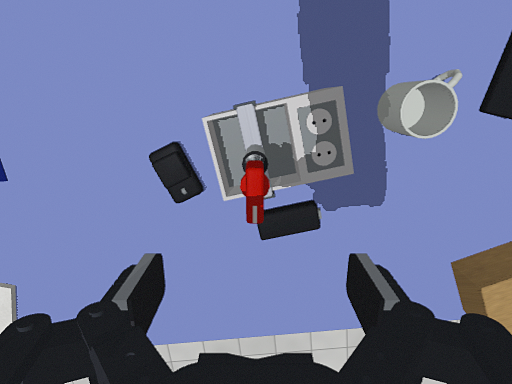

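The wrist view shows the knob between the open fingers at about (255,195). The guide tube's top is at (255,160) and the bridge runs behind it. Next I'll enlarge the knob.

```bash
python3 - <<'E'
from h import *
w,=np.load('w1.npy',allow_pickle=True)
c=cv2.resize(np.ascontiguousarray(w['pixels'][140:235,220:290,::-1]),None,fx=6,fy=6,interpolation=cv2.INTER_CUBIC)
cv2.imwrite('pics/w1c.png',c)
E
```

```text
(no output)
```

View pics/w1c.png

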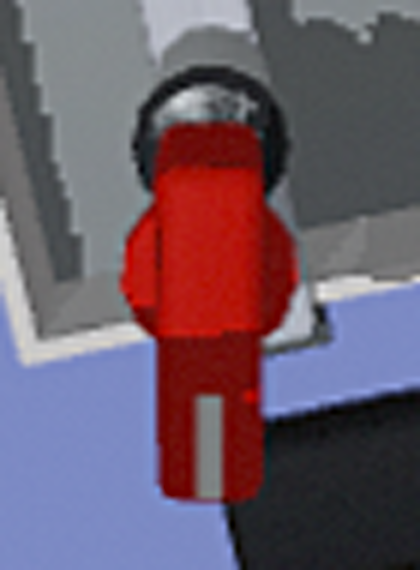

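```bash
python3 - <<'E'
from h import *
w,=np.load('w1.npy',allow_pickle=True); a,b=np.load('c0.npy',allow_pickle=True)
W=lambda x,y:(w,220+(x+.5)/6-.5,140+(y+.5)/6-.5)
S=lambda x,y:(a,225+(x+.5)/6-.5,120+(y+.5)/6-.5)
T=lambda x,y:(b,215+(x-396+.5)/6-.5,175+(y+.5)/6-.5)
c=[atz(*W(*p),.316) for p in((157,166),(263,166),(263,498),(158,498))]
print(np.round(c,4),np.mean(c,0)); p=(c[0]+c[1])/2;q=(c[2]+c[3])/2;d=q-p
print(np.degrees(np.arctan2(d[1],d[0])),np.linalg.norm(d))
print(tri(S(237,102),T(528,170),W(210,332)),tri(S(237,102),W(210,332)),tri(T(528,170),W(210,332)))
# tube top centre from wrist, z .195
print('tube',atz(*W(211,140),.195))
E
```

```text
[[0.5407 0.0717 0.316 ]
 [0.5421 0.0848 0.316 ]
 [0.5863 0.0806 0.316 ]
 [0.5849 0.0669 0.316 ]] [0.56349402 0.0759754  0.316     ]
-5.805100158549476 0.044436782093009275
[0.56407483 0.07595689 0.31219801] [0.56451403 0.07657571 0.31211853] [0.56330849 0.07530533 0.31405236]
tube [0.5629023  0.07600927 0.195     ]
```

```bash
cat >> h.py <<'E'
def avg(n=6,cam='top'):
    P=[]
    for _ in range(n):
        get_image(cam); s=sense(); P.append(np.r_[s['ee_pos']*1000,np.degrees(s['tool_rot']),s['ft_force'],s['wrist_torque'],s['opening']*1000,s['grasp_force']])
    P=np.array(P); print('t',s['t'],'\nmean',P.mean(0).round(2),'\nstd',P.std(0).round(2)); return P
E
python3 -c "
from h import *
avg()"
```

```text
t 3.95 
mean [ 5.6648e+02  7.1510e+01  3.6654e+02 -1.7999e+02 -2.0000e-02  1.7395e+02
  1.1000e-01 -3.2000e-01 -9.0000e-02  0.0000e+00 -0.0000e+00 -2.0000e-02
  8.5060e+01  0.0000e+00] 
std [0.14 0.61 0.51 0.01 0.05 0.07 0.55 0.54 0.33 0.01 0.03 0.02 0.21 0.  ]
```

carry_out([
  [3.4, 3.9, 0, 0, 0, 0, 85],
  [0, 0, 10, 0, 0, 0, 85],
  [0, 0, 10, 0, 0, 0, 85],
  [0, 0, 10, 0, 0, 0, 85],
  [0, 0, 10, 0, 0, 0, 85],
  [0, 0, 10, 0, 0, 0, 85],
  [0, 0, 10, 0, 0, 0, 85],
  [0, 0, 10, 0, 0, 0, 85],
  [0, 0, 7, 0, 0, 0, 85],
  [0, 0, 5, 0, 0, 0, 85],
  [0, 0, 0, 0, 0, 0, 85],
  [0, 0, 0, 0, 0, 0, 85],
  [0, 0, 0, 0, 0, 0, 85],
])

```text
t: 5.25
ee_pos: [0.5641, 0.0762, 0.2851]
tool_rot: [3.141, 0.001, 3.036]
ft_force: [0.8, 0.6, 0.2]
opening: 0.0848
grasp_force: 0.0
```

```bash
python3 -c "
from h import *
avg(5)
w=cam('wrist'); np.save('w2.npy',np.array([w],object),allow_pickle=True)
cv2.imwrite('pics/w2.png',w['pixels'][:,:,::-1])"
```

```text
t 5.5 
mean [ 5.6405e+02  7.6240e+01  2.8491e+02  1.8000e+02  3.0000e-02  1.7397e+02
 -1.4000e-01  1.0000e-02  1.7000e-01  1.0000e-02  0.0000e+00  1.0000e-02
  8.5020e+01  0.0000e+00] 
std [0.06 0.01 0.08 0.   0.01 0.   0.2  0.34 0.41 0.03 0.03 0.04 0.16 0.  ]
```

View pics/w2.png

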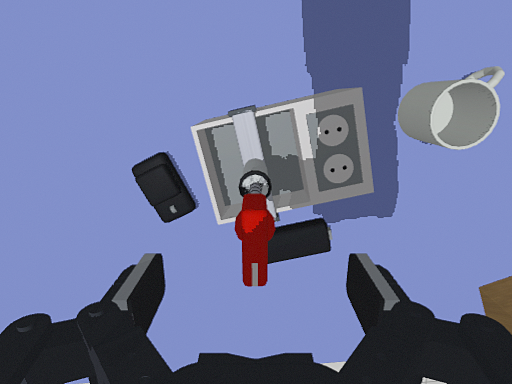

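The knob at (255,245) lies midway between the fingers at columns 163 and 347, so I'll close on it.

carry_out([
  [0, 0, 0, 0, 0, 0, 10],
  [0, 0, 0, 0, 0, 0, 10],
  [0, 0, 0, 0, 0, 0, 10],
  [0, 0, 0, 0, 0, 0, 10],
  [0, 0, 0, 0, 0, 0, 8],
  [0, 0, 0, 0, 0, 0, 5],
  [0, 0, 0, 0, 0, 0, 0],
  [0, 0, 0, 0, 0, 0, 0],
  [0, 0, 0, 0, 0, 0, 0],
  [0, 0, 0, 0, 0, 0, 0],
])

```text
t: 6.55
ee_pos: [0.5639, 0.0762, 0.2846]
tool_rot: [3.142, 0.0, 3.036]
ft_force: [0.5, -0.4, 0.6]
opening: -0.0001
grasp_force: 0.0
```

```bash
python3 -c "
from h import *
avg(5)"
```

```text
t 6.8 
mean [ 5.6387e+02  7.6230e+01  2.8462e+02  3.6000e+01  0.0000e+00  1.7397e+02
  1.1000e-01 -7.0000e-02 -1.2000e-01 -0.0000e+00 -2.0000e-02  0.0000e+00
 -7.0000e-02  0.0000e+00] 
std [2.0000e-02 1.0000e-02 1.0000e-02 1.7636e+02 0.0000e+00 0.0000e+00
 3.9000e-01 3.2000e-01 3.7000e-01 2.0000e-02 3.0000e-02 2.0000e-02
 1.0000e-01 0.0000e+00]
```

```bash
python3 - <<'E'
from h import *
w=cam('wrist');a=cam('scene')
np.save('c3.npy',np.array([w,a],object),allow_pickle=True)
o=np.zeros((480,800,3),np.uint8)
c=cv2.resize(np.ascontiguousarray(w['pixels'][200:320,190:320,::-1]),None,fx=3,fy=3,interpolation=cv2.INTER_CUBIC); o[:360,:390]=c
c=cv2.resize(np.ascontiguousarray(a['pixels'][80:200,215:315,::-1]),None,fx=4,fy=4,interpolation=cv2.INTER_CUBIC); o[:480,400:800]=c
cv2.imwrite('pics/c3.png',o)
E
```

```text
(no output)
```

View pics/c3.png

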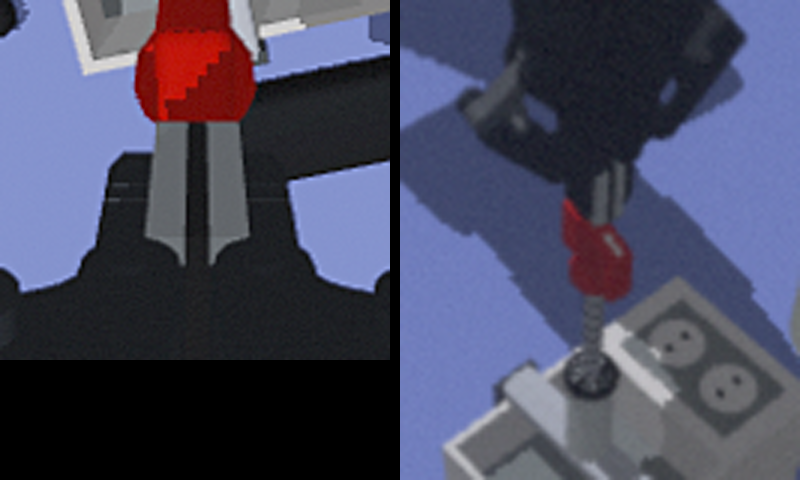

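```bash
python3 - <<'E'
from h import *
w,a=np.load('c3.npy',allow_pickle=True)
s=sense(); e=s['ee_pos']; print(e, s['t'])
print('tcp in scene',proj(a,e),'in wrist',proj(w,e),' knobtop',proj(a,[.5635,.0757,.316]),proj(w,[.5635,.0757,.316]))
W=lambda x,y:(w,190+(x+.5)/3-.5,200+(y+.5)/3-.5)
S=lambda x,y:(a,215+(x-400+.5)/4-.5,80+(y+.5)/4-.5)
for n,p in dict(collar=(165,80),collar2=(200,80),lf_low=(170,135),lf_mid=(170,180),rf_low=(225,135),rf_mid=(225,200),gap=(196,150),gap2=(196,200),body=(130,180)).items(): print(n,bydepth(*W(*p)).round(4))
for n,p in dict(f1=(603,190),f2=(620,185),f3=(605,212),mark=(615,243),k=(580,230),k2=(600,235),k3=(570,210)).items(): print(n,bydepth(*S(*p)).round(4))
E
```

```text
[0.56387686 0.07623124 0.28462332] 6.9
tcp in scene [262.93640312 145.74869551] in wrist [255.14619331 226.56435134]  knobtop [262.99860665 135.15739595] [254.03054817 249.47736727]
collar [0.5492 0.0724 0.3174]
collar2 [0.5507 0.0783 0.3154]
lf_low [0.5515 0.0735 0.3339]
lf_mid [0.5512 0.0739 0.3486]
rf_low [0.5525 0.0819 0.3336]
rf_mid [0.5529 0.0814 0.3524]
gap [0.5517 0.0775 0.3392]
gap2 [0.5524 0.0774 0.3525]
body [0.5556 0.0671 0.3394]
f1 [0.5739 0.0724 0.3502]
f2 [0.5739 0.0817 0.3474]
f3 [0.5737 0.0742 0.334 ]
mark [0.5787 0.0769 0.3154]
k [0.5619 0.0693 0.3132]
k2 [0.57   0.0748 0.3138]
k3 [0.5501 0.0719 0.3142]
```

```bash
python3 - <<'E'
from h import *
w,a=np.load('c3.npy',allow_pickle=True); w1,=np.load('w1.npy',allow_pickle=True); w2,=np.load('w2.npy',allow_pickle=True)
for n,i in(('w1',w1),('w2',w2),('c3',w)): print(n,'cam',(-i['R'].T@i['t']).round(4), 'down', i['R'][2].round(3))
print('proj front-bottom of finger if z=.316 / .330 / .285',[((proj(w,[.5515,.0735,z])-[190,200])*3).round(0) for z in(.316,.33,.285)])
print('wrist column through left finger:')
for y in range(95,250,9): 
    p=bydepth(w,190+170/3,200+y/3); print(y,p.round(4),w['pixels'][200+y//3,190+57])
print('scene column thru finger')
for v in range(115,150,3):
    print(v,bydepth(a,266,v).round(4),a['pixels'][v,266])
# knob top in w2 via triangulation w1/w2: mark far end (255,285) w2
print(bydepth(w2,255,270).round(4),bydepth(w1,254,210).round(4))
for u,v in((150,270),(158,290),(355,270),(352,290)): print('w2 finger',bydepth(w2,u,v).round(4))
E
```

```text
w1 cam [0.4908 0.0838 0.5475] down [ 0.3   -0.03  -0.954]
w2 cam [0.486  0.0847 0.4675] down [ 0.302 -0.033 -0.953]
c3 cam [0.4859 0.0847 0.4673] down [ 0.302 -0.033 -0.953]
proj front-bottom of finger if z=.316 / .330 / .285 [array([172.,  87.]), array([170., 123.]), array([176.,  26.])]
wrist column through left finger:
95 [0.5525 0.0731 0.3169] [195  25  11]
104 [0.5541 0.0729 0.317 ] [114  14   3]
113 [0.5561 0.0726 0.3164] [118  11   7]
122 [0.5515 0.0735 0.3296] [109  55  58]
131 [0.5518 0.0735 0.3323] [ 98 101 107]
140 [0.5518 0.0736 0.3354] [ 98 102 106]
149 [0.5519 0.0737 0.3381] [ 99 102 107]
158 [0.5516 0.0738 0.3416] [ 98 101 106]
167 [0.5518 0.0739 0.3439] [ 99 102 106]
176 [0.5519 0.0739 0.3465] [ 99 102 107]
185 [0.5514 0.0741 0.3499] [ 98 102 107]
194 [0.5513 0.0741 0.3524] [ 97 102 106]
203 [0.5516 0.0742 0.3544] [ 98 102 107]
212 [0.5517 0.0742 0.3565] [ 97 102 107]
221 [0.5525 0.0741 0.3574] [ 99 104 108]
230 [0.5517 0.0743 0.3609] [ 98 102 107]
239 [0.5518 0.0744 0.3629] [109 114 119]
248 [0.5512 0.0745 0.3658] [ 91  96 101]
scene column thru finger
115 [0.5741 0.0723 0.3812] [31 30 44]
118 [0.5745 0.0723 0.3742] [32 31 44]
121 [0.5744 0.0727 0.3663] [33 34 45]
124 [0.5733 0.0739 0.3569] [78 82 87]
127 [0.5738 0.0738 0.3495] [75 80 84]
130 [0.5732 0.0746 0.3404] [75 78 85]
133 [0.5743 0.074  0.3337] [67 69 76]
136 [0.5677 0.0795 0.3151] [82 39 47]
139 [0.5741 0.0749 0.3161] [100  88  93]
142 [0.5786 0.0717 0.3143] [92 35 45]
145 [0.5839 0.0679 0.3136] [85 32 43]
148 [0.5833 0.0687 0.3036] [92 36 43]
[0.5757 0.0749 0.3165] [0.5749 0.0743 0.3163]
w2 finger [0.548  0.0357 0.3557]
w2 finger [0.5621 0.0339 0.3484]
w2 finger [0.5615 0.1195 0.348 ]
w2 finger [0.5721 0.1184 0.3469]
```

The pictures disagree with the reported TCP. In both the wrist and scene depth, the shut fingertips end at z = 0.330, which is 14 mm above the knob top. The state says 0.285, so the real fingertips are about 45 mm short of the reported TCP. The x and y positions agree. I'll trust the pictures, open the fingers, and go 45 mm lower.

carry_out([
  [0, 0, 0, 0, 0, 0, 70],
  [0, 0, 0, 0, 0, 0, 70],
  [0, 0, 0, 0, 0, 0, 70],
  [0, 0, 0, 0, 0, 0, 70],
  [0, 0, 0, 0, 0, 0, 70],
  [0, 0, 0, 0, 0, 0, 70],
  [0, 0, 7, 0, 0, 0, 70],
  [0, 0, 8, 0, 0, 0, 70],
  [0, 0, 8, 0, 0, 0, 70],
  [0, 0, 8, 0, 0, 0, 70],
  [0, 0, 8, 0, 0, 0, 70],
  [0, 0, 6, 0, 0, 0, 70],
  [0, 0, 0, 0, 0, 0, 70],
  [0, 0, 0, 0, 0, 0, 70],
])

```text
t: 8.3
ee_pos: [0.5639, 0.0762, 0.2396]
tool_rot: [3.142, 0.0, 3.036]
ft_force: [0.1, -0.1, -0.5]
opening: 0.0703
grasp_force: 0.0
```

carry_out([
  [0, 0, 0, 0, 0, 0, 14],
  [0, 0, 0, 0, 0, 0, 14],
  [0, 0, 0, 0, 0, 0, 14],
  [0, 0, 0, 0, 0, 0, 14],
  [0, 0, 0, 0, 0, 0, 14],
  [0, 0, 0, 0, 0, 0, 0],
  [0, 0, 0, 0, 0, 0, 0],
  [0, 0, 0, 0, 0, 0, 0],
  [0, 0, 0, 0, 0, 0, 0],
])

```text
t: 9.2
ee_pos: [0.5638, 0.0757, 0.2398]
tool_rot: [-3.141, 0.0, 3.036]
ft_force: [-1.3, -5.5, 2.5]
opening: 0.0134
grasp_force: 58.6
```

```bash
python3 - <<'E'
from h import *
avg(5)
w=cam('wrist');a=cam('scene')
np.save('c4.npy',np.array([w,a],object),allow_pickle=True)
o=np.zeros((480,800,3),np.uint8)
c=cv2.resize(np.ascontiguousarray(w['pixels'][200:320,190:320,::-1]),None,fx=3,fy=3,interpolation=cv2.INTER_CUBIC); o[:360,:390]=c
c=cv2.resize(np.ascontiguousarray(a['pixels'][80:200,215:315,::-1]),None,fx=4,fy=4,interpolation=cv2.INTER_CUBIC); o[:480,400:800]=c
cv2.imwrite('pics/c4.png',o)
E
```

```text
t 9.45 
mean [ 5.6384e+02  7.5720e+01  2.3978e+02 -1.7995e+02  1.0000e-02  1.7395e+02
 -1.4700e+00 -5.1000e+00  3.0400e+00 -9.9000e-01  3.3000e-01 -2.0000e-02
  1.3480e+01  5.8640e+01] 
std [0.02 0.01 0.01 0.   0.   0.   0.23 0.19 0.44 0.02 0.04 0.04 0.16 0.  ]
```

View pics/c4.png

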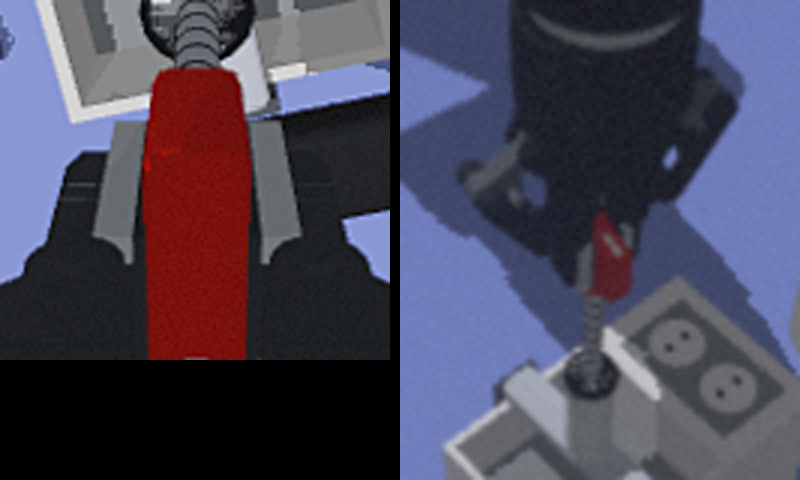

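The knob is gripped: the opening is 13.5 mm at 58.6 N, and the pads flank the bar in both views. I'll relieve the side force and lower 34 mm, then feel for the bottom. The pictures put it at about 45 mm of travel.

carry_out([
  [0, -0.5, 1, 0, 0, 0, 0],
  [0, 0, 3, 0, 0, 0, 0],
  [0, 0, 4, 0, 0, 0, 0],
  [0, 0, 4, 0, 0, 0, 0],
  [0, 0, 4, 0, 0, 0, 0],
  [0, 0, 4, 0, 0, 0, 0],
  [0, 0, 4, 0, 0, 0, 0],
  [0, 0, 4, 0, 0, 0, 0],
  [0, 0, 3, 0, 0, 0, 0],
  [0, 0, 2, 0, 0, 0, 0],
  [0, 0, 1, 0, 0, 0, 0],
  [0, 0, 0, 0, 0, 0, 0],
  [0, 0, 0, 0, 0, 0, 0],
])

```text
t: 10.85
ee_pos: [0.5638, 0.0758, 0.2056]
tool_rot: [3.142, 0.0, 3.036]
ft_force: [-0.4, -3.0, 2.5]
opening: 0.0134
grasp_force: 58.8
```

```bash
python3 -c "
from h import *
avg(6)
w,=[cam('wrist')]; w0=np.load('c4.npy',allow_pickle=True)[0]
for i in (w0,w):
    g=i['pixels'].astype(int); m=(g[...,0]>60)&(g[...,1]<45)&(g[...,2]<50); m[:, :230]=0;m[:,280:]=0
    v,u=np.nonzero(m); print(len(u),np.percentile(u,[1,50,99]),np.percentile(v,[0.5,1,50,99]), bydepth(i,254,280).round(4),bydepth(i,254,300).round(4))
"
```

```text
t 11.15 
mean [ 5.6383e+02  7.5750e+01  2.0566e+02  1.8000e+02  0.0000e+00  1.7397e+02
 -6.0000e-01 -2.7300e+00  2.7900e+00 -5.2000e-01  6.0000e-02 -4.0000e-02
  1.3250e+01  5.8850e+01] 
std [0.02 0.01 0.02 0.   0.   0.   0.33 0.33 0.5  0.04 0.02 0.04 0.23 0.  ]
3878 [238. 255. 272.] [223. 224. 280. 345.] [0.5532 0.0765 0.3164] [0.5618 0.0756 0.317 ]
3907 [238. 255. 272.] [223. 224. 280. 345.] [0.5528 0.0765 0.2829] [0.5621 0.0755 0.2824]
```

carry_out([
  [0, -0.4, 1, 0, 0, 0, 0],
  [0, 0, 2, 0, 0, 0, 0],
  [0, 0, 2, 0, 0, 0, 0],
  [0, 0, 1, 0, 0, 0, 0],
  [0, 0, 1, 0, 0, 0, 0],
  [0, 0, 0, 0, 0, 0, 0],
])

```text
t: 11.8
ee_pos: [0.5638, 0.0757, 0.1984]
tool_rot: [3.141, -0.0, 3.037]
ft_force: [1.4, 3.5, 2.7]
opening: 0.0131
grasp_force: 59.0
```

```bash
python3 -c "
from h import *
avg(6)"
```

```text
t 12.1 
mean [ 5.6384e+02  7.5710e+01  1.9858e+02  1.7996e+02  0.0000e+00  1.7398e+02
  8.8000e-01  4.0700e+00  3.1100e+00  7.8000e-01 -2.0000e-01 -3.0000e-02
  1.3500e+01  5.9030e+01] 
std [0.02 0.01 0.05 0.   0.   0.   0.66 0.73 0.6  0.09 0.03 0.02 0.2  0.02]
```

carry_out([
  [0, 0, 1, 0, 0, 0, 0],
  [0, 0, 0.5, 0, 0, 0, 0],
  [0, 0, 0, 0, 0, 0, 0],
])

```text
t: 12.4
ee_pos: [0.5639, 0.0757, 0.1972]
tool_rot: [3.141, 0.0, 3.037]
ft_force: [1.9, 4.9, 1.4]
opening: 0.0133
grasp_force: 59.0
```

```bash
python3 -c "
from h import *
avg(8)"
```

```text
t 12.8 
mean [ 5.6383e+02  7.5710e+01  1.9717e+02  1.7996e+02  1.0000e-02  1.7398e+02
  1.1200e+00  4.9100e+00  2.7100e+00  8.9000e-01 -2.0000e-01 -1.0000e-02
  1.3500e+01  5.9030e+01] 
std [0.01 0.01 0.01 0.   0.   0.   0.58 0.4  0.58 0.01 0.02 0.03 0.22 0.  ]
```

carry_out([
  [0, 0.25, 0.5, 0, 0, 0, 0],
  [0, 0, 0.5, 0, 0, 0, 0],
  [0, 0, 0, 0, 0, 0, 0],
])

```text
t: 13.1
ee_pos: [0.5638, 0.0757, 0.1961]
tool_rot: [3.141, 0.0, 3.036]
ft_force: [0.8, 3.8, 3.6]
opening: 0.0132
grasp_force: 59.1
```

```bash
python3 -c "
from h import *
avg(8)"
```

```text
t 13.5 
mean [ 5.6384e+02  7.5680e+01  1.9614e+02  1.7999e+02  1.0000e-02  1.7397e+02
  9.6000e-01  5.1500e+00  4.1800e+00  8.6000e-01 -1.7000e-01  0.0000e+00
  1.3170e+01  5.9070e+01] 
std [0.01 0.02 0.01 0.   0.   0.   0.45 0.41 0.29 0.05 0.04 0.04 0.19 0.  ]
```

carry_out([
  [0, 0, 0.5, 0, 0, 0, 0],
  [0, 0, 0.5, 0, 0, 0, 0],
  [0, 0, 0, 0, 0, 0, 0],
])

```text
t: 13.8
ee_pos: [0.5638, 0.0757, 0.1952]
tool_rot: [3.141, 0.0, 3.036]
ft_force: [0.9, 4.6, 5.3]
opening: 0.0134
grasp_force: 59.2
```

```bash
python3 -c "
from h import *
avg(8)"
```

```text
t 14.2 
mean [ 5.6384e+02  7.5680e+01  1.9522e+02  1.7999e+02  1.0000e-02  1.7397e+02
  6.0000e-01  4.8600e+00  4.7800e+00  9.5000e-01 -1.0000e-01 -1.0000e-02
  1.3390e+01  5.9170e+01] 
std [0.02 0.01 0.01 0.   0.   0.   0.45 0.41 0.29 0.02 0.02 0.04 0.16 0.  ]
```

Contact shows at a TCP reading of about 196.6, and the force is rising. I'll go another 1.7 mm, for about 3 mm pressed.

carry_out([
  [0, 0, 0.5, 0, 0, 0, 0],
  [0, 0, 0.5, 0, 0, 0, 0],
  [0, 0, 0.5, 0, 0, 0, 0],
  [0, 0, 0.3, 0, 0, 0, 0],
  [0, 0, 0, 0, 0, 0, 0],
])

```text
t: 14.7
ee_pos: [0.5639, 0.0757, 0.1937]
tool_rot: [3.141, 0.0, 3.036]
ft_force: [-0.1, 5.4, 6.2]
opening: 0.0135
grasp_force: 59.4
```

```bash
python3 -c "
from h import *
avg(8)
w=cam('wrist'); print([bydepth(w,254,v).round(4) for v in (270,280,290,300)])"
```

```text
t 15.1 
mean [ 5.6387e+02  7.5670e+01  1.9367e+02  1.7999e+02  2.0000e-02  1.7397e+02
 -0.0000e+00  5.2400e+00  6.6900e+00  9.1000e-01  8.0000e-02 -0.0000e+00
  1.3260e+01  5.9380e+01] 
std [0.02 0.01 0.01 0.   0.   0.   0.38 0.31 0.65 0.02 0.02 0.03 0.3  0.  ]
[array([0.5489, 0.0769, 0.2703]), array([0.5533, 0.0764, 0.2702]), array([0.5575, 0.0759, 0.2704]), array([0.5627, 0.0754, 0.2695])]
```

About 2.7 to 2.9 mm is pressed, with 3.8 N on the foot, so now I'll twist clockwise (+ about tool z).

carry_out([
  [0, 0, 0, 0, 0, 3, 0],
  [0, 0, 0, 0, 0, 5, 0],
  [0, 0, 0, 0, 0, 5, 0],
  [0, 0, 0, 0, 0, 5, 0],
  [0, 0, 0, 0, 0, 5, 0],
  [0, 0, 0, 0, 0, 5, 0],
  [0, 0, 0, 0, 0, 2, 0],
  [0, 0, 0, 0, 0, 0, 0],
])

```text
t: 15.95
ee_pos: [0.564, 0.0762, 0.1937]
tool_rot: [3.14, -0.0, 2.512]
ft_force: [1.2, 8.3, 5.9]
opening: 0.0133
grasp_force: 59.4
```

```bash
python3 -c "
from h import *
avg(5)"
```

```text
t 16.2 
mean [ 5.6408e+02  7.6250e+01  1.9369e+02  1.7992e+02  0.0000e+00  1.4399e+02
  1.1000e+00  8.2500e+00  6.1400e+00  1.3100e+00 -4.0000e-02  5.0000e-02
  1.3270e+01  5.9440e+01] 
std [0.01 0.01 0.01 0.   0.   0.01 0.65 0.46 0.48 0.03 0.03 0.03 0.18 0.  ]
```

carry_out([
  [0.3, 0.4, 0, 0, 0, 3, 0],
  [0, 0, 0, 0, 0, 5, 0],
  [0, 0, 0, 0, 0, 5, 0],
  [0, 0, 0, 0, 0, 5, 0],
  [0, 0, 0, 0, 0, 5, 0],
  [0, 0, 0, 0, 0, 5, 0],
  [0, 0, 0, 0, 0, 4, 0],
  [0, 0, 0, 0, 0, 0, 0],
])

```text
t: 17.0
ee_pos: [0.5645, 0.0765, 0.1937]
tool_rot: [3.14, 0.0, 1.952]
ft_force: [3.8, 8.4, 5.0]
opening: 0.0135
grasp_force: 59.4
```

```bash
python3 -c "
from h import *
avg(5)
a=cam('top'); w=cam('wrist'); print([bydepth(w,254,v).round(4) for v in (280,300)]);print(sense()['joint_pos'].round(3))"
```

```text
t 17.25 
mean [ 5.6454e+02  7.6550e+01  1.9372e+02  1.7990e+02  0.0000e+00  1.1200e+02
  3.3000e+00  7.7800e+00  5.2200e+00  1.0000e+00 -1.6000e-01  2.0000e-01
  1.3310e+01  5.9400e+01] 
std [0.01 0.01 0.01 0.   0.   0.01 0.18 0.44 0.18 0.02 0.03 0.04 0.25 0.  ]
[array([0.5595, 0.0855, 0.2701]), array([0.5626, 0.0779, 0.2713])]
[ 6.000e-03  3.740e-01 -2.800e-02  1.167e+00  1.000e-03  1.193e+00]
```

carry_out([
  [0, 0, 0, 0, 0, 3, 0],
  [0, 0, 0, 0, 0, 3, 0],
  [0, 0, 0, 0, 0, 3, 0],
  [0, 0, 0, 0, 0, 0, 0],
])

```text
t: 17.75
ee_pos: [0.5648, 0.0766, 0.1938]
tool_rot: [3.139, -0.0, 1.796]
ft_force: [5.1, 7.7, 5.0]
opening: 0.0135
grasp_force: 59.3
```

```bash
python3 -c "
from h import *
avg(5)"
```

```text
t 18.0 
mean [ 5.6476e+02  7.6610e+01  1.9374e+02  1.7988e+02 -2.0000e-02  1.0300e+02
  3.8700e+00  8.2000e+00  5.1500e+00  1.0400e+00 -3.1000e-01  1.6000e-01
  1.3240e+01  5.9290e+01] 
std [0.01 0.01 0.01 0.   0.   0.01 0.37 0.54 0.34 0.02 0.04 0.03 0.2  0.  ]
```

carry_out([
  [0, 0, 0, 0, 0, 2, 0],
  [0, 0, 0, 0, 0, 1, 0],
  [0, 0, 0, 0, 0, 0, 0],
])

```text
t: 18.3
ee_pos: [0.5648, 0.0766, 0.1937]
tool_rot: [3.139, -0.0, 1.746]
ft_force: [4.8, 7.9, 5.0]
opening: 0.0128
grasp_force: 59.9
```

```bash
python3 -c "
from h import *
avg(5)"
```

```text
t 18.55 
mean [ 5.6480e+02  7.6640e+01  1.9373e+02  1.7988e+02 -2.0000e-02  1.0004e+02
  4.2700e+00  7.2100e+00  5.0700e+00  1.1200e+00 -3.7000e-01  6.3000e-01
  1.3210e+01  5.9830e+01] 
std [0.02 0.01 0.02 0.   0.   0.   0.29 0.4  0.36 0.02 0.04 0.02 0.18 0.01]
```

The torque jumped from 0.16 to 0.63 N m at 74° of twist, which is the end stop as predicted. I'll release and rise.

carry_out([
  [0, 0, 0, 0, 0, 0, 16],
  [0, 0, 0, 0, 0, 0, 20],
  [0, 0, 0, 0, 0, 0, 45],
  [0, 0, 0, 0, 0, 0, 45],
  [0, 0, 0, 0, 0, 0, 45],
  [0, 0, 0, 0, 0, 0, 45],
  [0, 0, 0, 0, 0, 0, 45],
])

```text
t: 19.25
ee_pos: [0.5637, 0.076, 0.1932]
tool_rot: [-3.141, 0.0, 1.745]
ft_force: [-0.0, 0.4, -0.1]
opening: 0.0451
grasp_force: 0.0
```

```bash
python3 - <<'E'
from h import *
avg(3)
w=cam('wrist'); np.save('c5.npy',np.array([w],object),allow_pickle=True)
print([bydepth(w,254,v).round(4) for v in (260,270,280,290,300,310)])
E
```

```text
t 19.4 
mean [ 5.6373e+02  7.6050e+01  1.9329e+02 -1.7999e+02  0.0000e+00  9.9960e+01
 -7.2000e-01  1.0000e-01 -3.4000e-01 -2.0000e-02  2.0000e-02 -4.0000e-02
  4.4890e+01  0.0000e+00] 
std [0.01 0.02 0.01 0.   0.   0.   0.28 0.23 0.23 0.03 0.02 0.03 0.19 0.  ]
[array([0.5592, 0.0951, 0.2712]), array([0.5599, 0.0907, 0.2708]), array([0.5607, 0.0861, 0.2703]), array([0.5615, 0.0816, 0.2701]), array([0.5624, 0.0766, 0.2693]), array([0.5631, 0.0724, 0.2699])]
```

carry_out([
  [0, 0, -5, 0, 0, 0, 45],
  [0, 0, -10, 0, 0, 0, 45],
  [0, 0, -15, 0, 0, 0, 45],
  [0, 0, -15, 0, 0, 0, 45],
  [0, 0, -15, 0, 0, 0, 45],
  [0, 0, -15, 0, 0, 0, 45],
  [0, 0, -15, 0, 0, 0, 45],
  [0, 0, -10, 0, 0, 0, 45],
  [0, 0, 0, 0, 0, 0, 45],
  [0, 0, 0, 0, 0, 0, 45],
])

```text
t: 20.45
ee_pos: [0.5638, 0.0761, 0.2932]
tool_rot: [3.142, -0.0, 1.745]
ft_force: [0.3, -0.1, 0.3]
opening: 0.045
grasp_force: 0.0
```

```bash
python3 - <<'E'
from h import *
w=cam('wrist'); 
g=w['pixels'].astype(int); m=(g[...,0]>70)&(g[...,1]<50)&(g[...,2]<55)
v,u=np.nonzero(m); P=np.array([bydepth(w,x,y) for x,y in zip(u,v)])
T=P[(abs(P[:,2]-.27)<.005)&(abs(P[:,0]-.5635)<.05)&(abs(P[:,1]-.0757)<.05)]
print(len(T),T.mean(0).round(4),cv2.minAreaRect((T[:,:2]*1000).astype(np.float32)),np.percentile(P[:,2],[5,50,95]).round(4))
o=cv2.resize(np.ascontiguousarray(w['pixels'][120:320,130:380,::-1]),None,fx=2.5,fy=2.5,interpolation=cv2.INTER_CUBIC)
cv2.imwrite('pics/w5.png',o)
E
```

```text
1104 [0.5634 0.0794 0.2699] ((564.1947021484375, 76.61781311035156), (13.996298789978027, 45.180274963378906), 20.01043701171875) [0.2389 0.2696 0.2712]
```

View pics/w5.png

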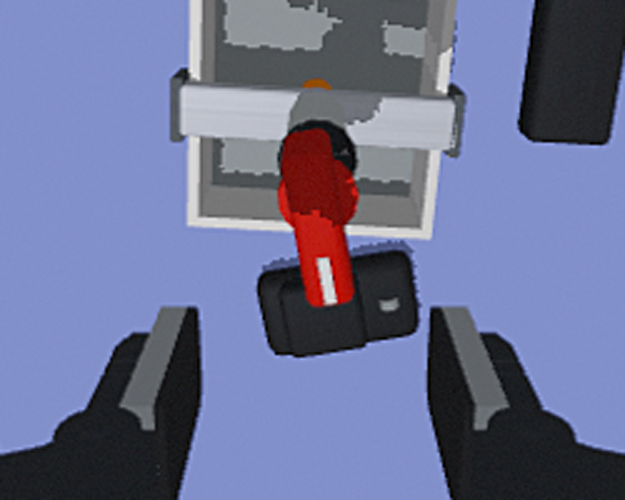

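The knob stands lowered, with its top still at 0.270, and the orange foot just shows at (317,85). The bar looks about 10° off the tool axis, so I'll measure its angle accurately.

```bash
python3 - <<'E'
from h import *
w5,=np.load('c5.npy',allow_pickle=True); w=cam('wrist'); np.save('w6.npy',np.array([w],object),allow_pickle=True)
for n,i in(('c5',w5),('now',w)):
    g=i['pixels'].astype(int); m=(g[...,0]>55)&(g[...,1]<60)&(g[...,2]<60)&(g[...,0]>2*g[...,1])
    v,u=np.nonzero(m|False); P=np.array([bydepth(i,x,y) for x,y in zip(u,v)])
    k=(abs(P[:,2]-.2702)<.0035)&(np.hypot(P[:,0]-.5635,P[:,1]-.076)<.03); T=P[k]
    # refine: project the same pixels on plane z=.27
    Q=np.array([atz(i,x,y,.27)[:2] for x,y in zip(u[k],v[k])])*1000
    r=cv2.minAreaRect(Q.astype(np.float32)); vx,vy,_,_=cv2.fitLine(Q.astype(np.float32),cv2.DIST_HUBER,0,.01,.01).ravel()
    print(n,len(Q),r,'line yaw',np.degrees(np.arctan2(vy,vx)), Q.mean(0))
# bridge in current wrist view: crop line (182,86)-(460,98) top edge, lower edge (182,137)-(455,147)
C=lambda x,y:(w,130+(x+.5)/2.5-.5,120+(y+.5)/2.5-.5)
for p,q in(((182,84),(452,97)),((182,137),(452,146))):
    a,b=atz(*C(*p),.122),atz(*C(*q),.122); d=a-b; print('bridge yaw',np.degrees(np.arctan2(d[1],d[0])),np.linalg.norm(d))
for p,q in(((299,240),(310,305)),((346,235),(354,298))):
    a,b=atz(*C(*p),.27),atz(*C(*q),.27); d=a-b; print('bar edge yaw',np.degrees(np.arctan2(d[1],d[0])))
s=sense(); print(s['tool_rot'],s['t'])
E
```

```text
c5 3152 ((564.0393676757812, 77.57898712158203), (13.692821502685547, 46.19831466674805), 19.956653594970703) line yaw -67.47249 [563.12975468  80.0712063 ]
now 1103 ((564.2117919921875, 76.89126586914062), (13.825898170471191, 45.643367767333984), 19.899160385131836) line yaw -66.97961 [563.50101494  79.02282253]
bridge yaw -172.8557787349612 0.12176656828663912
bridge yaw -172.03748199140193 0.1241389340500333
bar edge yaw 108.5817200559017
bar edge yaw 107.39198675144841
[-3.14044251e+00 -2.00008233e-04  1.74472794e+00] 20.55
```

The bar sits at about −71° against the bridge at +6.5°, so the lock is near 1.35. That is locked, but 8–9° short of the stop. I have time, so I'll re-grip aligned with the bar and twist it home.

carry_out([
  [0, 0, 5, 0, 0, -5, 45],
  [0, 0, 10, 0, 0, -4, 45],
  [0, 0, 15, 0, 0, 0, 45],
  [0, 0, 15, 0, 0, 0, 45],
  [0, 0, 15, 0, 0, 0, 45],
  [0, 0, 15, 0, 0, 0, 45],
  [0, 0, 13, 0, 0, 0, 45],
  [0, 0, 8, 0, 0, 0, 45],
  [0, 0, 4, 0, 0, 0, 45],
  [0, 0, 0, 0, 0, 0, 45],
  [0, 0, 0, 0, 0, 0, 20],
  [0, 0, 0, 0, 0, 0, 14],
  [0, 0, 0, 0, 0, 0, 14],
  [0, 0, 0, 0, 0, 0, 14],
  [0, 0, 0, 0, 0, 0, 0],
  [0, 0, 0, 0, 0, 0, 0],
  [0, 0, 0, 0, 0, 0, 0],
])

```text
t: 22.25
ee_pos: [0.5649, 0.0762, 0.194]
tool_rot: [3.139, 0.0, 1.902]
ft_force: [5.1, 1.1, 3.3]
opening: 0.0137
grasp_force: 58.3
```

```bash
cat >> h.py <<'E'
def bar(i,zt=.27):
    g=i['pixels'].astype(int); m=(g[...,0]>55)&(g[...,1]<60)&(g[...,2]<60)&(g[...,0]>2*g[...,1])
    v,u=np.nonzero(m); P=np.array([bydepth(i,x,y) for x,y in zip(u,v)])
    k=(abs(P[:,2]-zt)<.0035)&(np.hypot(P[:,0]-.5635,P[:,1]-.076)<.03)
    Q=np.array([atz(i,x,y,zt)[:2] for x,y in zip(u[k],v[k])])*1000
    r=cv2.minAreaRect(Q.astype(np.float32)); print('bar',np.round(r[0],1),np.round(r[1],1),round(r[2],1),'z',P[k,2].mean().round(4))
E
python3 -c "
from h import *
avg(4); bar(cam('wrist'))"
```

```text
t 22.45 
mean [ 5.6487e+02  7.6260e+01  1.9404e+02  1.7987e+02  3.0000e-02  1.0897e+02
  5.0600e+00  1.8400e+00  2.7600e+00  2.9000e-01 -6.8000e-01  5.0000e-02
  1.3320e+01  5.8330e+01] 
std [0.01 0.01 0.01 0.   0.   0.   0.34 0.89 0.39 0.04 0.03 0.02 0.25 0.  ]
bar [563.6  77.5] [13.5 46.5] 18.9 z 0.2699
```

carry_out([
  [0, 0.4, 0, 0, 0, 2, 0],
  [0, 0, 0, 0, 0, 2, 0],
  [0, 0, 0, 0, 0, 2, 0],
  [0, 0, 0, 0, 0, 0, 0],
])

```text
t: 22.9
ee_pos: [0.5649, 0.0763, 0.194]
tool_rot: [3.14, 0.0, 1.797]
ft_force: [2.8, 1.0, 4.9]
opening: 0.0135
grasp_force: 58.6
```

```bash
python3 -c "
from h import *
avg(4); bar(cam('wrist'))"
```

```text
t 23.1 
mean [ 5.6485e+02  7.6270e+01  1.9399e+02  1.7991e+02  2.0000e-02  1.0303e+02
  4.4800e+00  1.0500e+00  5.5900e+00  1.9000e-01 -3.3000e-01  1.3000e-01
  1.3250e+01  5.8660e+01] 
std [0.02 0.   0.01 0.   0.   0.01 0.47 0.69 0.53 0.03 0.02 0.02 0.1  0.  ]
bar [563.7  77.6] [13.5 46.5] 13.0 z 0.2699
```

carry_out([
  [0, 0, 0, 0, 0, 2, 0],
  [0, 0, 0, 0, 0, 1, 0],
  [0, 0, 0, 0, 0, 0, 0],
])

```text
t: 23.45
ee_pos: [0.5648, 0.0763, 0.194]
tool_rot: [3.14, 0.0, 1.746]
ft_force: [4.1, 1.3, 6.0]
opening: 0.0133
grasp_force: 59.1
```

```bash
python3 -c "
from h import *
avg(4); bar(cam('wrist'))"
```

```text
t 23.65 
mean [ 5.6485e+02  7.6260e+01  1.9399e+02  1.7990e+02  2.0000e-02  1.0006e+02
  4.1000e+00  9.6000e-01  5.7500e+00  1.4000e-01 -3.1000e-01  4.2000e-01
  1.3290e+01  5.9060e+01] 
std [0.   0.   0.   0.   0.   0.   0.37 0.51 0.15 0.02 0.02 0.02 0.12 0.01]
bar [563.7  77.9] [13.5 46. ] 10.0 z 0.2699
```

The bar follows the tool to the stop at −80° (torque 0.42). The earlier release happened under about 1 mm of side load, which probably kicked it back. This time I'll relieve the side load and torque before opening.

carry_out([
  [0, 0.6, 0, 0, 0, 0, 0],
  [0, 0, 0, 0, 0, 0.5, 0],
  [0, 0, 0, 0, 0, 0, 0],
])

```text
t: 24.0
ee_pos: [0.5648, 0.0763, 0.1939]
tool_rot: [3.141, 0.0, 1.738]
ft_force: [1.0, -0.1, 8.1]
opening: 0.0135
grasp_force: 61.4
```

```bash
python3 -c "
from h import *
avg(4); bar(cam('wrist'))"
```

```text
t 24.2 
mean [ 5.6481e+02  7.6240e+01  1.9394e+02  1.7997e+02  3.0000e-02  9.9590e+01
  1.0900e+00 -2.5000e-01  6.6800e+00 -2.0000e-02  1.4000e-01  7.7000e-01
  1.3310e+01  6.1350e+01] 
std [0.01 0.01 0.01 0.   0.   0.   0.36 0.66 0.39 0.02 0.04 0.03 0.23 0.01]
bar [563.7  77.6] [13.8 46.5] 9.8 z 0.2698
```

carry_out([
  [0, 0, 0, 0, 0, -0.5, 0],
  [0, 0, 0, 0, 0, -0.4, 0],
  [0, 0, 0, 0, 0, 0, 0],
])

```text
t: 24.55
ee_pos: [0.5648, 0.0763, 0.1939]
tool_rot: [3.141, 0.0, 1.753]
ft_force: [1.9, 1.1, 7.2]
opening: 0.0132
grasp_force: 59.0
```

```bash
python3 -c "
from h import *
avg(4)"
```

```text
t 24.75 
mean [5.6480e+02 7.6270e+01 1.9394e+02 1.7997e+02 2.0000e-02 1.0045e+02
 1.4600e+00 7.0000e-02 6.9100e+00 6.0000e-02 1.6000e-01 2.8000e-01
 1.3280e+01 5.9060e+01] 
std [0.01 0.01 0.01 0.   0.   0.   0.34 0.24 0.63 0.03 0.02 0.02 0.07 0.  ]
```

carry_out([
  [0, 0, 0, 0, 0, 0, 30],
  [0, 0, 0, 0, 0, 0, 45],
  [0, 0, 0, 0, 0, 0, 45],
  [0, 0, 0, 0, 0, 0, 45],
  [0, 0, 0, 0, 0, 0, 45],
])

```text
t: 25.25
ee_pos: [0.5646, 0.0763, 0.1931]
tool_rot: [-3.141, -0.0, 1.752]
ft_force: [-0.5, -0.5, -0.2]
opening: 0.045
grasp_force: 0.0
```

```bash
python3 -c "
from h import *
avg(3); bar(cam('wrist'))"
```

```text
t 25.4 
mean [ 5.6466e+02  7.6310e+01  1.9322e+02 -1.7999e+02 -0.0000e+00  1.0037e+02
  4.5000e-01  1.6000e-01 -3.1000e-01 -0.0000e+00  2.0000e-02 -0.0000e+00
  4.4730e+01  0.0000e+00] 
std [0.03 0.   0.03 0.   0.   0.   0.24 0.97 0.16 0.03 0.04 0.02 0.19 0.  ]
bar [564.   77.7] [13.7 46.5] 20.1 z 0.2699
```

The knob settled at the same angle after both releases, about 1.34 and well above 1.2, and its height is unchanged. So that is where it rests after being driven fully home. I'll retreat, do a final check and hand in.

carry_out([
  [0, 0, -5, 0, 0, 0, 45],
  [0, 0, -10, 0, 0, 0, 45],
  [0, 0, -15, 0, 0, 0, 45],
  [0, 0, -15, 0, 0, 0, 45],
  [0, 0, -15, 0, 0, 0, 45],
  [0, 0, -15, 0, 0, 0, 45],
  [0, 0, -15, 0, 0, 0, 45],
  [0, 0, -15, 0, 0, 0, 45],
  [0, 0, -10, 0, 0, 0, 45],
  [0, 0, 0, 0, 0, 0, 45],
  [0, 0, 0, 0, 0, 0, 45],
  [0, 0, 0, 0, 0, 0, 45],
  [0, 0, 0, 0, 0, 0, 45],
])

```text
t: 26.75
ee_pos: [0.5644, 0.0763, 0.3076]
tool_rot: [-3.14, -0.0, 1.752]
ft_force: [-0.1, 1.4, 0.4]
opening: 0.0447
grasp_force: 0.0
```

```bash
python3 -c "
from h import *
bar(cam('wrist')); print(sense()['t'],sense()['ft_force']); print(close_job())"
```

```text
bar [564.2  77. ] [13.8 45.5] 20.0 z 0.2699
26.8 [0.53258117 0.00944902 0.08222823]
the job is handed in; nothing more can be done
None
```

The job is handed in at 26.8 s: the foot stands on the bay's bottom about 3 mm into its spring, and the rod has stayed at that height since release. The knob was twisted to its stop twice, but each release let it settle back about 9°, to a lock angle of about 1.34 rad (locked above 1.2, stop at 1.5). The mouse, charger and mug were never approached.

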